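# Empty the optics magazine into the storage rack

## Robot

A 6-joint arm with a two-finger parallel gripper is mounted at the origin on the work surface. World frame = base frame: x ahead of the robot, y to its left, z up, the work surface at z = 0. Lengths are in m, angles in rad, forces in N, time in s.
With the tool pointing down it reaches from about 0.3 to 0.775 m from the base axis. Payload 14.6 kg.
Tool frame: the origin (TCP) lies at the very end of the fingers, on their centre line; the grasp point (between the pads) lies 19 mm behind it; z points along the fingers, y is the line along which they close (so a half turn about z gives the same grasp; the last joint's range is limited). The gripper opens to 94 mm and grips with 3 to 60 N. Pads are 16 mm wide; open, the fingers measure 119 mm over their backs; the gripper's body (75 mm by 177 mm) begins 78 mm behind the grasp point.
Start: joints at [1.168, 0.3, 1.521, -0, 1.321, -0.067], TCP at [0.181, 0.519, 0.205] pointing down, gripper open.
Joint ranges: [-3.03, 3.03], [-0.79, 2.21], [0.23, 2.52], [-1.04, 4.18], [0, 3.07], [-2.55, 2.55]. Speed limits (rad/s): [2.22, 2.22, 2.57, 3.14, 3.14, 3.14].

## Interface

Orientations are given as [roll, pitch, yaw] about the fixed x, y, z axes, in that order (R = Rz(yaw) Ry(pitch) Rx(roll)).
In Python, from station import ctrl gives the robot as it stands.
- The arm moves only by the tool carry_out, never from a script. Its argument "motion" is text: rows parted by semicolons, each of 7 numbers parted by spaces: the shift along the world's x, y, z in m, then the turn, a rotation vector about the world's x, y, z in degrees, then the closure in counts, from 0 (fully open) to 255 (shut). In form: dx dy dz wx wy wz hand; .... A call has 1 to 20 rows; each row shifts and turns the commanded pose from where the row before left it; what a row does not reach is not made up. A row lasts 1/12 s, in which the tool goes at most 41.7 mm and 7.16 degrees, less where a joint would pass 70% of its speed; a pose out of reach is approached as far as the arm can. A call is refused whole if a number of a shift passes 0.0417 or a number of a turn 7.16, either way. A call with a gripper value outside its range is refused whole. The fingers move at their own pace and stop on an object; "grip_force" is the grip in N (left out, the last holds). Time passes only in rows, so rows that do not move let the fingers close. It gives the time, the measured TCP pose, the force, the opening and the grip force at its end, in the units of the state.
- ctrl.get_obs(): the state, without advancing time (a new reading comes with each control period).
- ctrl.camera(name): name is "scene" or "side" or "wrist"; returns a dict with "pixels" (400x640x3 uint8, red, green, blue), "range_z" (400x640 float32, m along the optical axis (not along the pixel's ray), 0 where there is no reading), "K" (3x3 intrinsics, pixels), "position" and "attitude" of the camera in the world. Camera axes: x right, y up, looking along -z (the intrinsics and any distortion apply to the point x, -y, -z); pixel columns grow to the right and rows downward; lengths in m; the calibration is good to about 2 mm. A picture is of the moment at which its call begins.
- ctrl.hand_in(): hands the job in; it is judged then, once.
The state is a dict: "time_s": time; "qpos": joint angles; "joint_vel": joint speeds; "tau": joint torques, N m; "ee_pos": TCP position; "eef_rot": TCP orientation; "force": force on the tool from outside, world axes, zero at the start; "moment": the same for the moment, N m; "grip_width": finger opening in m; "grip_force": force on a finger pad.
Only numpy, scipy, OpenCV 4.12 (cv2) and the standard library are available. Lean on these libraries where they do the work, as an engineer would, in place of code of your own. Each camera call takes 0.05 s, during which the arm holds its last target. There are 200 camera calls.

## Task

Slide the magazine's locking bar and the rack's keeper bar fully open, then pull every optic cassette out through the front of its bay by its grip tab and set each one in the rack, one to a gap between the grey blanks, standing flat on the rack's floor with its tab out over the front lip, and the blanks left standing in their places. Finally slide both bars fully shut again; do not knock about the glass dish or the objective.

Things in the scene. Friction and masses are not known exactly. Their poses are not given: they have to be found in the camera images.
- magazine: the microscope's optics magazine, fixed to the bench: a white box 90 (x) x 240 (y) x 63 mm high; origin under its centre, on the bench; x from its open front (at x=-45) to its closed back, z up. Four bays at y=-81, -27, 27, 81, each 30 wide and 48 high with its floor 5 above the bench, roofed over and walled, open ONLY at the front (-x side), 75 deep. Some bays may be empty
- bar (a joint): aluminium locking bar across the magazine's front, slides along the magazine's -y: 0 = locked (a tooth 16 wide hangs, 40 to 54 above the bench, in front of the top edge of each cassette, so none can be pulled out), 0.027 m = fully open, its end stop (teeth clear of all the bays). Slides with about 1.5 N friction and stays where left
- bar_grip (a point): middle of the bar's black upright handle: a block 14 wide along the magazine's y, 20 along its x, its height from 18 to 63 above the bench (this point is 35 above the bench). It moves with the bar and stands in front of the magazine, 36 clear of the nearest tab; push it or pinch it from above
- rack: aluminium storage rack, fixed: 78 (x) x 240 (y) mm, origin under its centre on the bench; floor 5 thick, front lip (-x side) 12 above the bench, back wall 35, 5 partitions 4 thick and 32 high make four compartments 55 wide (y) and 70 deep (x). In each compartment stand two blanks, one against either partition, leaving a gap about 30 wide between them
- keeper (a joint): steel keeper bar along the rack's back, slides along the rack's -y: 0 = shut (a tooth 16 wide, 52 to 57 above the bench, reaches over the rear of each gap from x=10 back, so nothing can go in or come out from above), 0.0295 m = fully open, its end stop (each tooth is over a partition). Slides with about 1.5 N friction and stays where left
- keeper_grip (a point): middle of the keeper's black upright handle at the back of the rack: a block 14 wide along the rack's y, 20 along its x, from 58 to 102 above the bench (this point is 86 above the bench), moving with the keeper; push it or pinch it from above
- gap0 (a point): centre, at floor level (5 above the bench), of the gap in the rack's compartment 0 (y=-88.5 in the rack's frame); its axes are the rack's
- gap1 (a point): centre, at floor level (5 above the bench), of the gap in the rack's compartment 1 (y=-29.5 in the rack's frame); its axes are the rack's
- gap2 (a point): centre, at floor level (5 above the bench), of the gap in the rack's compartment 2 (y=29.5 in the rack's frame); its axes are the rack's
- gap3 (a point): centre, at floor level (5 above the bench), of the gap in the rack's compartment 3 (y=88.5 in the rack's frame); its axes are the rack's
- cassette0: optic cassette, 0.1 kg, maybe absent: black box 64 (x) x 26 (y) x 44 mm high; origin under the box's centre, x to its back, z up. An aluminium grip tab sticks out of its front: x=-32 to -76, 14 thick (y), 12 to 34 above the underside; grip it across y, near x=-62. Starts upright in the bay at y=-81, its x along the magazine's x, tab out of the opening. All are alike
- cassette1: optic cassette, 0.1 kg, maybe absent: black box 64 (x) x 26 (y) x 44 mm high; origin under the box's centre, x to its back, z up. An aluminium grip tab sticks out of its front: x=-32 to -76, 14 thick (y), 12 to 34 above the underside; grip it across y, near x=-62. Starts upright in the bay at y=-27, its x along the magazine's x, tab out of the opening. All are alike
- cassette2: optic cassette, 0.1 kg, maybe absent: black box 64 (x) x 26 (y) x 44 mm high; origin under the box's centre, x to its back, z up. An aluminium grip tab sticks out of its front: x=-32 to -76, 14 thick (y), 12 to 34 above the underside; grip it across y, near x=-62. Starts upright in the bay at y=27, its x along the magazine's x, tab out of the opening. All are alike
- cassette3: optic cassette, 0.1 kg, maybe absent: black box 64 (x) x 26 (y) x 44 mm high; origin under the box's centre, x to its back, z up. An aluminium grip tab sticks out of its front: x=-32 to -76, 14 thick (y), 12 to 34 above the underside; grip it across y, near x=-62. Starts upright in the bay at y=81, its x along the magazine's x, tab out of the opening. All are alike
- blank0: loose grey blank without a tab, 64 (x) x 12 (y) x 38 mm high, 0.12 kg, standing in compartment 0 of the rack; origin under its centre
- blank1: loose grey blank without a tab, 64 (x) x 12 (y) x 38 mm high, 0.12 kg, standing in compartment 0 of the rack; origin under its centre
- blank2: loose grey blank without a tab, 64 (x) x 12 (y) x 38 mm high, 0.12 kg, standing in compartment 1 of the rack; origin under its centre
- blank3: loose grey blank without a tab, 64 (x) x 12 (y) x 38 mm high, 0.12 kg, standing in compartment 1 of the rack; origin under its centre
- blank4: loose grey blank without a tab, 64 (x) x 12 (y) x 38 mm high, 0.12 kg, standing in compartment 2 of the rack; origin under its centre
- blank5: loose grey blank without a tab, 64 (x) x 12 (y) x 38 mm high, 0.12 kg, standing in compartment 2 of the rack; origin under its centre
- blank6: loose grey blank without a tab, 64 (x) x 12 (y) x 38 mm high, 0.12 kg, standing in compartment 3 of the rack; origin under its centre
- blank7: loose grey blank without a tab, 64 (x) x 12 (y) x 38 mm high, 0.12 kg, standing in compartment 3 of the rack; origin under its centre
- dish: glass dish, 90 across, 16 high; a bystander
- objective: steel microscope objective standing on end, 34 across, 48 high; a bystander

How it is judged:
By the outcome, as a careful person would: the job done as asked, in the order asked, and still so for the second after the job is handed in, with the robot touching nothing.
Of cassette0, cassette1, cassette2, cassette3 only 3 to 4 are there at a start; the rules pass over those that are not, and their reading is None.
At some moment in a run one of cassette0, cassette1, cassette2, cassette3 may be knocked a few centimetres aside while the robot is not near it.
Once in a run the grip may slacken for a moment while it holds something.
It also fails if it takes over 210 s, if anything falls off the work surface, if the arm or the gripper's body presses on something with over 40 N, if the wrist force passes 120 N, or if a joint passes its speed limit or range.

## Working session

There is one attempt and no reset: what is moved stays moved. The work goes in short steps, Python scripts to look and compute and a tool call to move; the robot and the scene stay as the last step left them, time stands still between calls to the robot, and variables do not carry over. Pictures are saved under pics/ and viewed, at most 14 in all, crops included, and the job is handed in when it is done.

Besides the shell and the picture viewer there is one more tool, called after ">>>" as name(argument=value, ...), one argument or row to a line, values as JSON. carry_out: Moves the arm, as the interface text tells. Its arguments: {"type":"object","properties":{"motion":{"type":"string"},"grip_force":{"type":"number"}},"required":["motion"]}

```bash
ls; mkdir -p pics; cat > h.py <<'E'
import numpy as np, cv2
from station import ctrl
def pts(c):
    K=np.array(c["K"]);z=c["range_z"];v,u=np.mgrid[0:z.shape[0],0:z.shape[1]]
    x=(u-K[0,2])/K[0,0]*z;y=(v-K[1,2])/K[1,1]*z
    P=np.stack([x,-y,-z],-1)
    A=np.array(c["attitude"],float)
    if A.shape!=(3,3):
        from scipy.spatial.transform import Rotation as R
        A=R.from_euler('xyz',A).as_matrix() if A.size==3 else R.from_quat(A).as_matrix()
    return P@A.T+np.array(c["position"])
E
python3 - <<'E'
from h import *
o=ctrl.get_obs();print(o)
for n in("scene","side"):
    c=ctrl.camera(n);np.savez(f"{n}0.npz",**c);print(n,c["K"],c["position"],c["attitude"],[k for k in c])
    cv2.imwrite(f"pics/{n}0.png",c["pixels"][...,::-1])
E
```

```text
pics
{'time_s': 0.0, 'qpos': array([ 1.16840465e+00,  3.00471537e-01,  1.52160606e+00, -7.16080704e-06,
        1.32068449e+00, -6.66229921e-02]), 'joint_vel': array([ 0.00109326,  0.00171205, -0.00118662, -0.00063266, -0.001124  ,
        0.00134053]), 'tau': array([-2.26878648e-03, -5.31816351e+01, -3.52730978e+01,  7.06924126e-02,
        2.46304966e-02, -4.87463228e-05]), 'ee_pos': array([0.18113293, 0.51903213, 0.20487552]), 'eef_rot': array([-3.14042535e+00, -7.09333019e-05,  2.80582570e+00]), 'force': array([-0.72367367,  0.1781681 ,  0.38661768]), 'moment': array([ 0.0117492 ,  0.01500966, -0.01991351]), 'grip_force': 0.0, 'grip_width': 0.09400362181861047}
scene [[384.18532934   0.         312.20542987]
 [  0.         384.18532934 199.62034646]
 [  0.           0.           1.        ]] [1.30445312 0.24110997 0.64289219] [ 0.89727008 -0.01051342  1.87762986] ['pixels', 'range_z', 'K', 'position', 'attitude']
side [[499.67493936   0.         314.76093489]
 [  0.         499.67493936 199.38817704]
 [  0.           0.           1.        ]] [0.33643284 0.82151133 0.95383641] [ 7.61861687e-01 -9.68949280e-04 -2.78341957e+00] ['pixels', 'range_z', 'K', 'position', 'attitude']
```

View pics/scene0.png

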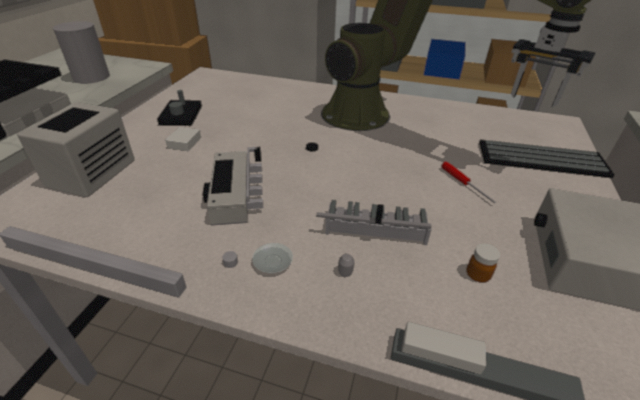

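View pics/side0.png

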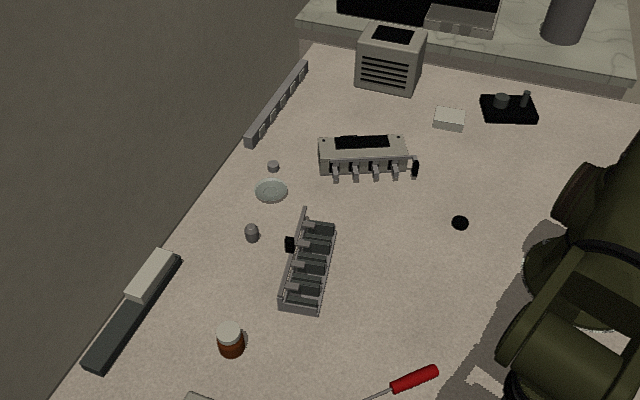

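```bash
python3 - <<'E'
from h import *
for n in("scene","side"):
    c=dict(np.load(f"{n}0.npz"));P=pts(c);ok=c["range_z"]>0
    z=P[...,2][ok]
    print(n,ok.mean(),np.histogram(z,bins=np.arange(-.02,.13,.01)))
    g=np.full((600,800,3),0,np.uint8)
    # top-down map 1px=1mm: x up (0.1..0.9 -> rows), y left
    p=P[ok];col=c["pixels"][ok][:,::-1];o=np.argsort(p[:,2]);p=p[o];col=col[o]
    r=(700-p[:,0]*1000).astype(int);q=(400-p[:,1]*1000).astype(int)
    m=(r>=0)&(r<600)&(q>=0)&(q<800)&(p[:,2]>.02)&(p[:,2]<.12)
    g[r[m],q[m]]=col[m]; cv2.imwrite(f"pics/top_{n}.png",g)
E
```

```text
scene 0.9960625 (array([  2478,  10548, 103346,   6688,   6463,  10431,   6219,   3599,
         6359,   2545,   2991,   2333,   6514,   1341]), array([-0.02, -0.01,  0.  ,  0.01,  0.02,  0.03,  0.04,  0.05,  0.06,
        0.07,  0.08,  0.09,  0.1 ,  0.11,  0.12]))
side 0.99594140625 (array([ 1414, 69884, 41948,  5302,  6070, 13442,  3935,  3727,  4229,
        2397,  1850,  1497,  1372,  1188]), array([-0.02, -0.01,  0.  ,  0.01,  0.02,  0.03,  0.04,  0.05,  0.06,
        0.07,  0.08,  0.09,  0.1 ,  0.11,  0.12]))
```

Scene: magazine at (235,185), rack at (378,222), dish (272,260), objective (346,265). Side: the four tabs at (336–396,172), bar handle (415,167), rack (307,265), keeper handle (290,244). All four cassettes appear to be present.

```bash
python3 - <<'E'
from h import *
C={n:dict(np.load(f"{n}0.npz")) for n in("scene","side")};P={n:pts(C[n]) for n in C}
def reg(n,u0,u1,v0,v1,z0,z1):
    p=P[n][v0:v1,u0:u1].reshape(-1,3);return p[(p[:,2]>z0)&(p[:,2]<z1)]
for n,b in(("scene",(195,270,140,225)),("side",(310,425,125,190))):
    p=reg(n,*b,.057,.07); print(n,"mag top",len(p),np.median(p[:,2]),cv2.minAreaRect((p[:,:2]*1000).astype(np.float32)))
for n,b in(("scene",(310,440,195,250)),("side",(270,345,195,325))):
    p=reg(n,*b,.004,.04); print(n,"rack",len(p),cv2.minAreaRect((p[:,:2]*1000).astype(np.float32)))
    p=reg(n,*b,.075,.12); print(n,"keeper handle",len(p),np.median(p,0),p.min(0),p.max(0))
    p=reg(n,*b,.027,.036); print("top rack",cv2.minAreaRect((p[:,:2]*1000).astype(np.float32)))
for n,(u,v) in dict(scene=[0,0],side=[0,0]).items(): pass
print("tabs side",[P["side"][172,u].round(3) for u in(336,356,376,396)],P["side"][167,415],"dish",P["side"][190,270],"obj",P["side"][232,251])
# blow-up pictures
a=C["side"]["pixels"][120:330,235:435,::-1]; cv2.imwrite("pics/crop.png",cv2.resize(a,None,fx=2.8,fy=2.8,interpolation=cv2.INTER_CUBIC))
E
```

```text
scene mag top 2117 0.06533161146642552 ((570.4841918945312, -202.9975128173828), (269.3968200683594, 124.82865142822266), 20.03221893310547)
side mag top 2150 0.06297289112070592 ((566.5968017578125, -197.74859619140625), (260.3033142089844, 134.66650390625), 24.353578567504883)
scene rack 1592 ((565.353515625, 186.54739379882812), (203.78387451171875, 330.4624328613281), 18.20282745361328)
scene keeper handle 104 [0.64160236 0.19254245 0.09694338] [0.6238172  0.18446086 0.07503575] [0.64591021 0.20015587 0.10477167]
top rack ((592.9129028320312, 186.0946044921875), (87.83916473388672, 240.00274658203125), 9.016500473022461)
side rack 2174 ((617.2108764648438, 145.91763305664062), (181.4276885986328, 381.7674255371094), 20.502410888671875)
side keeper handle 115 [0.63094711 0.19609471 0.09609647] [0.62213995 0.18098971 0.07517077] [0.64245816 0.20120132 0.10539896]
top rack ((586.5256958007812, 185.16796875), (85.44613647460938, 241.91448974609375), 7.285362243652344)
tabs side [array([ 0.625, -0.113,  0.037]), array([ 0.575, -0.132,  0.037]), array([ 0.524, -0.148,  0.039]), array([ 0.474, -0.17 ,  0.036])] [ 0.42914459 -0.18731451  0.05415867] dish [ 0.77742661 -0.0177593   0.00413615] obj [0.74768209 0.15516867 0.0354655 ]
```

View pics/crop.png

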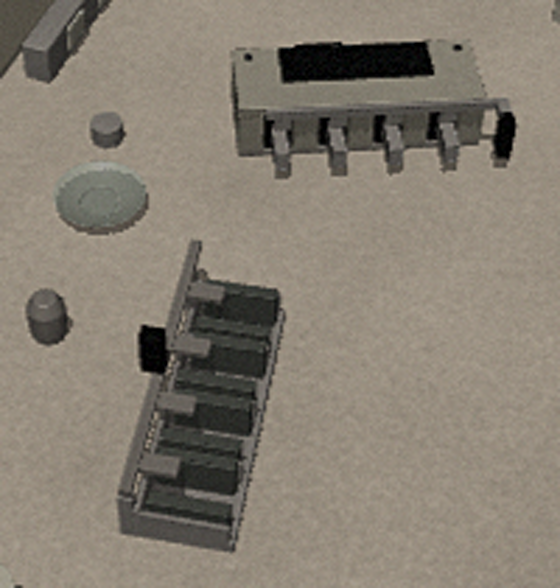

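>>> carry_out(
  motion="0.0229 -0.025 0.009 0 0 1.95 0;0.0229 -0.025 0.009 0 0 1.95 0;0.0229 -0.025 0.009 0 0 1.95 0;0.0229 -0.025 0.009 0 0 1.95 0;0.0229 -0.025 0.009 0 0 1.95 0;0.0229 -0.025 0.009 0 0 1.95 0;0.0229 -0.025 0.009 0 0 1.95 0;0.0229 -0.025 0.009 0 0 1.95 0;0.0229 -0.025 0.009 0 0 1.95 0;0.0229 -0.025 0.009 0 0 1.95 0;0.0229 -0.025 0.009 0 0 1.95 0;0.0229 -0.025 0.009 0 0 1.95 0;0.0229 -0.025 0.009 0 0 1.95 0;0.0229 -0.025 0.009 0 0 1.95 0;0 0 0 0 0 0 0;0 0 0 0 0 0 0",
)

```text
time_s: 1.43
ee_pos: [0.5025, 0.1682, 0.331]
eef_rot: [-3.142, -0.001, -3.004]
force: [-0.2, 0.3, 0.1]
grip_width: 0.0938
grip_force: 0.0
```

```bash
python3 - <<'E'
from h import *
o=ctrl.get_obs();print(o["time_s"],o["ee_pos"],o["eef_rot"])
c=ctrl.camera("wrist");np.savez("wr.npz",**c);print(c["K"][0],c["position"],c["attitude"]);cv2.imwrite("pics/wr.png",c["pixels"][...,::-1])
E
```

```text
1.4333 [0.5024523  0.16824423 0.33104892] [-3.14156414e+00 -5.79805604e-04 -3.00353478e+00]
[325.18951596   0.         320.77018342] [0.42977531 0.15884376 0.51050356] [-2.53595060e-01 -5.29850622e-04  1.70966875e+00]
```

View pics/wr.png

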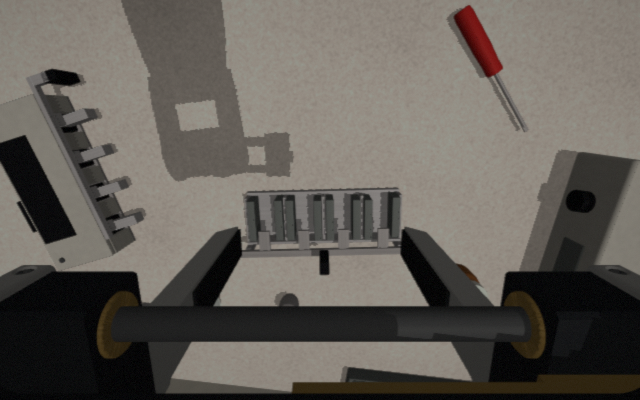

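Wrist view: rack lip from (246,192) to (400,188), keeper teeth at row 240, keeper handle (323,262); magazine at left with tabs at (80,117)…(125,217), bar handle (62,77).

```bash
cat >> h.py <<'E'
def proj(c,X):
    from scipy.spatial.transform import Rotation as R
    A=R.from_euler('xyz',c["attitude"]).as_matrix();p=(np.asarray(X)-c["position"])@A
    K=c["K"];return np.stack([K[0,0]*p[...,0]/-p[...,2]+K[0,2],K[1,1]*-p[...,1]/-p[...,2]+K[1,2]],-1)
def ray(c,uv,z):
    from scipy.spatial.transform import Rotation as R
    A=R.from_euler('xyz',c["attitude"]).as_matrix();K=c["K"];uv=np.atleast_2d(uv)
    d=np.stack([(uv[:,0]-K[0,2])/K[0,0],-(uv[:,1]-K[1,2])/K[1,1],-np.ones(len(uv))],-1)@A.T
    return c["position"]+d*((z-np.array(c["position"])[2])/d[:,2])[:,None]
E
python3 - <<'E'
from h import *
c=dict(np.load("wr.npz"));P=pts(c)
print("bench z",[P[v,u,2].round(4) for v,u in((150,340),(120,420),(300,300),(30,40),(270,230))])
a=c["pixels"][...,::-1]
k=cv2.resize(a[178:282,235:410],None,fx=4.5,fy=4.5,interpolation=cv2.INTER_CUBIC)
k2=cv2.resize(a[65:275,0:155],None,fx=2.8,fy=2.8,interpolation=cv2.INTER_CUBIC)
h=max(k.shape[0],k2.shape[0]);o=np.zeros((h,k.shape[1],3),np.uint8);o[:k.shape[0]]=k
cv2.imwrite("pics/k1.png",k);cv2.imwrite("pics/k2.png",k2);print(k.shape,k2.shape)
E
```

```text
bench z [np.float64(0.001), np.float64(0.0011), np.float64(0.0004), np.float64(0.0), np.float64(0.3556)]
(468, 788, 3) (588, 434, 3)
```

View pics/k1.png

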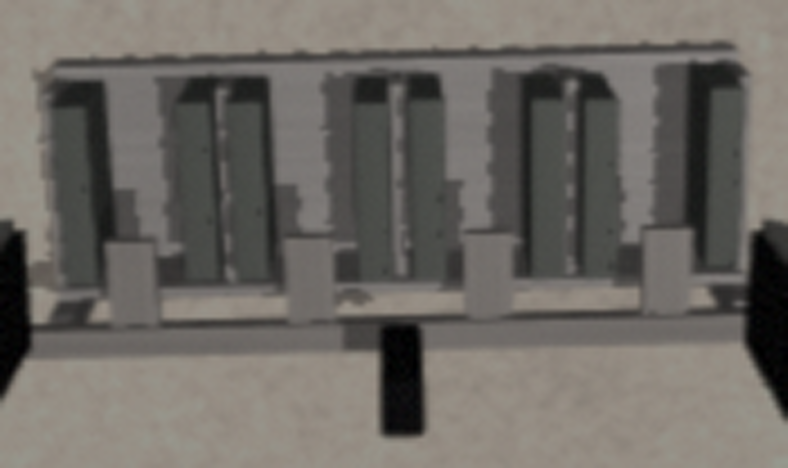

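View pics/k2.png

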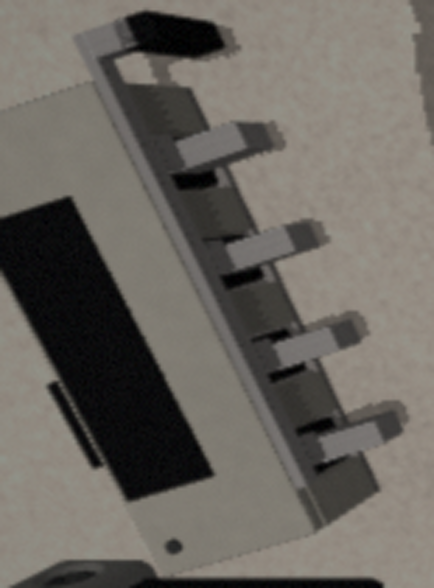

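```bash
python3 - <<'E'
from h import *
c=dict(np.load("wr.npz"))
k=lambda q:np.array(q,float)/4.5+[235,178]-.4
m=lambda q:np.array(q,float)/2.8+[0,65]-.35
f=lambda a:np.round(a,4).tolist()
lip=ray(c,k([(52,69),(735,52)]),.012);print("lip",f(lip),"len",np.linalg.norm(lip[1]-lip[0]))
par=ray(c,k([(224,180),(398,175),(570,172)]),.032);print("part",f(par))
d=lip[1]-lip[0];print("rack yaw",np.degrees(np.arctan2(-d[0],d[1])), "part yaw",np.degrees(np.arctan2(-(par[2]-par[0])[0],(par[2]-par[0])[1])))
kh=ray(c,k([(383,325),(420,325),(423,432),(383,434)]),.102);print("khandle",f(kh),f(kh.mean(0)))
print("keeper teeth front corners",f(ray(c,k([(106,240),(157,240),(286,237),(334,237),(464,231),(512,231),(641,229),(691,229)]),.057)))
t=ray(c,m([(175,152),(240,130),(225,255),(290,228),(270,352),(335,322),(315,448),(378,420)]),.039)
print("tab axis L, tip pts",f(t))
top=ray(c,m([(96,82),(318,533)]),.063);print("mag",f(top))
bh=ray(c,m([(130,25),(148,12),(220,32),(210,52)]),.063);print("bhandle",f(bh),f(bh.mean(0)))
E
```

```text
lip [[0.5651, 0.0593, 0.012], [0.526, 0.2951, 0.012]] len 0.23902368917889597
part [[0.5906, 0.1249, 0.032], [0.5806, 0.1837, 0.032], [0.5714, 0.2419, 0.032]]
rack yaw 9.413987728431252 part yaw 9.335632632796111
khandle [[0.6059, 0.1822, 0.102], [0.6044, 0.1933, 0.102], [0.6393, 0.1993, 0.102], [0.6416, 0.1872, 0.102]] [0.6228, 0.1905, 0.102]
keeper teeth front corners [[0.6081, 0.0905, 0.057], [0.6058, 0.1071, 0.057], [0.5989, 0.149, 0.057], [0.5967, 0.1646, 0.057], [0.5888, 0.2066, 0.057], [0.5866, 0.2222, 0.057], [0.5801, 0.264, 0.057], [0.5778, 0.2802, 0.057]]
tab axis L, tip pts [[0.4866, -0.2006, 0.039], [0.4712, -0.1678, 0.039], [0.5357, -0.1781, 0.039], [0.517, -0.1444, 0.039], [0.5847, -0.1568, 0.039], [0.5635, -0.1223, 0.039], [0.6359, -0.1342, 0.039], [0.615, -0.1001, 0.039]]
mag [[0.4564, -0.2171, 0.063], [0.6735, -0.1187, 0.063]]
bhandle [[0.4286, -0.1995, 0.063], [0.4217, -0.1909, 0.063], [0.426, -0.1586, 0.063], [0.4355, -0.1636, 0.063]] [0.428, -0.1782, 0.063]
```

>>> carry_out(
  motion="-0.003 -0.022 -0.0058 0 0 -5.26 120;-0.003 -0.022 -0.0058 0 0 -5.26 120;-0.003 -0.022 -0.0058 0 0 -5.26 120;-0.003 -0.022 -0.0058 0 0 -5.26 120;-0.003 -0.022 -0.0058 0 0 -5.26 120;-0.003 -0.022 -0.0058 0 0 -5.26 120;-0.003 -0.022 -0.0058 0 0 -5.26 120;-0.003 -0.022 -0.0058 0 0 -5.26 120;-0.003 -0.022 -0.0058 0 0 -5.26 120;-0.003 -0.022 -0.0058 0 0 -5.26 120;-0.003 -0.022 -0.0058 0 0 -5.26 120;-0.003 -0.022 -0.0058 0 0 -5.26 120;-0.003 -0.022 -0.0058 0 0 -5.26 120;-0.003 -0.022 -0.0058 0 0 -5.26 120;0 0 0 0 0 0 120;0 0 0 0 0 0 120",
  grip_force=15,
)

```text
time_s: 2.82
ee_pos: [0.4595, -0.1381, 0.2498]
eef_rot: [-3.141, -0.001, 1.998]
force: [0.0, -1.0, -0.2]
grip_width: 0.0497
grip_force: 0.0
```

```bash
python3 - <<'E'
from h import *
o=ctrl.get_obs();print(o["time_s"],o["ee_pos"],o["eef_rot"],o["grip_width"])
c=ctrl.camera("wrist");np.savez("wm.npz",**c);P=pts(c)
a=c["pixels"][...,::-1];cv2.imwrite("pics/wm.png",cv2.resize(a,(800,500),interpolation=cv2.INTER_CUBIC))
Z=(np.clip(P[...,2],0,.1)*2550).astype(np.uint8)
m=(P[...,2]>.057)&(P[...,2]<.068);p=P[m];print(len(p),cv2.minAreaRect((p[:,:2]*1000).astype(np.float32)))
m=(P[...,2]>.034)&(P[...,2]<.043);n,l,s,ce=cv2.connectedComponentsWithStats(m.astype(np.uint8))
for i in range(1,n):
    if s[i,4]>60:
        q=P[l==i];print(s[i],cv2.minAreaRect((q[:,:2]*1000).astype(np.float32)),q.mean(0).round(4))
E
```

```text
2.8167 [ 0.45949456 -0.13805141  0.24981035] [-3.14102016e+00 -9.08519156e-04  1.99769926e+00] 0.04973003641917973
10796 ((603.3141479492188, -98.92788696289062), (457.58648681640625, 211.48736572265625), 58.1894416809082)
[499   0  75  32 766] ((597.9803466796875, 120.89327239990234), (78.44895935058594, 30.736351013183594), 24.430973052978516) [0.598  0.1225 0.039 ]
[485  42  69  38 525] ((608.889892578125, 82.8862533569336), (85.10359954833984, 28.965023040771484), 5.259709358215332) [0.608  0.0753 0.0394]
[314 202  13  28 299] ((479.18603515625, -184.320556640625), (15.212555885314941, 35.15839767456055), 24.650188446044922) [ 0.4799 -0.1829  0.0391]
[356 202  14  30 315] ((528.5805053710938, -162.32566833496094), (16.793359756469727, 36.97621154785156), 23.4967098236084) [ 0.5282 -0.1606  0.0389]
[399 202  15  27 313] ((577.4432983398438, -138.89431762695312), (17.139362335205078, 33.147377014160156), 24.848526000976562) [ 0.5781 -0.1385  0.0389]
[441 202  17  30 341] ((628.3958740234375, -117.57587432861328), (17.373918533325195, 38.47587585449219), 20.515066146850586) [ 0.6272 -0.1157  0.0389]
[550 367  14  21 112] ((894.7229614257812, -263.7527770996094), (31.667659759521484, 4.778359889984131), 87.01782989501953) [ 0.8942 -0.266   0.0379]
```

View pics/wm.png

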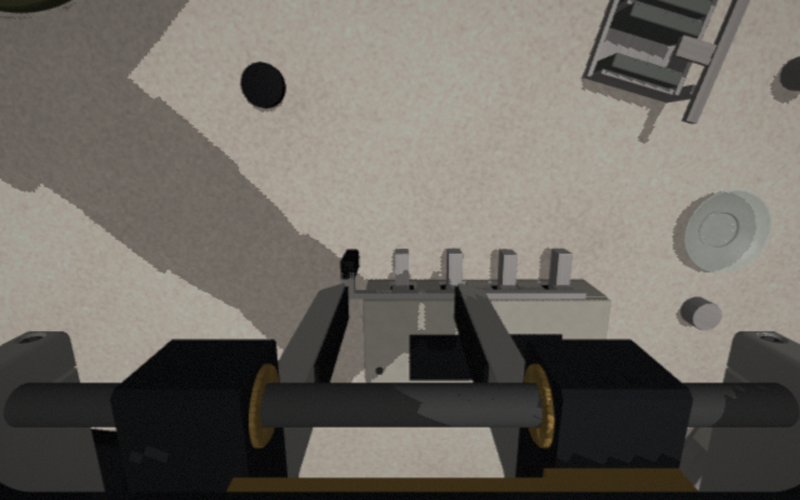

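Wrist view: tabs at (402,262),(455,265),(507,266),(560,267) in the 800-wide picture, bar handle at (350,262).

```bash
python3 - <<'E'
from h import *
c=dict(np.load("wm.npz"));P=pts(c)
s=P[192:228,268:296].reshape(-1,3);q=s[(s[:,2]>.055)&(s[:,2]<.07)]
u=np.array([.4147,-.910]);v=np.array([.910,.4147])
t0=np.array([.4799,-.1829])
for n,q in(("top",q),("all",s[(s[:,2]>.02)&(s[:,2]<.07)])):
    d=(q[:,:2]-t0);print(n,len(q),np.percentile(d@u,[2,50,98]).round(4),np.percentile(d@v,[2,50,98]).round(4),np.median(q,0))
m=(P[...,2]>.034)&(P[...,2]<.043);m[:200]=0;m[240:]=0
q=P[m];d=(q[:,:2]-t0);
for k in range(4):
    e=d[abs(d@v-.054*k)<.015];print(k,np.percentile(e@u,[3,97]).round(4),np.percentile(e@v,[3,97]).round(4))
E
```

```text
top 241 [-0.0163 -0.0056  0.0069] [-0.058  -0.051  -0.0449] [ 0.43097429 -0.19885532  0.06284121]
all 362 [-0.0164 -0.0091  0.0067] [-0.058  -0.0503 -0.0447] [ 0.43073944 -0.19516425  0.06219811]
0 [-0.0162  0.0163] [-0.0063  0.0064]
1 [-0.0164  0.0161] [0.0468 0.0604]
2 [-0.0156  0.0159] [0.1014 0.115 ]
3 [-0.0163  0.0159] [0.1558 0.1694]
```

>>> carry_out(
  motion="-0.0035 -0.0077 -0.0188 0 0 0 125;-0.0035 -0.0077 -0.0188 0 0 0 125;-0.0035 -0.0077 -0.0188 0 0 0 125;-0.0035 -0.0077 -0.0188 0 0 0 125;-0.0035 -0.0077 -0.0188 0 0 0 125;-0.0035 -0.0077 -0.0188 0 0 0 125;-0.0035 -0.0077 -0.0188 0 0 0 125;-0.0035 -0.0077 -0.0188 0 0 0 125;0 0 -0.0164 0 0 0 125;0 0 -0.0164 0 0 0 125;0 0 -0.0164 0 0 0 125;0 0 -0.0164 0 0 0 125;0 0 -0.0164 0 0 0 125;0 0 0 0 0 0 125;0 0 0 0 0 0 230;0 0 0 0 0 0 230;0 0 0 0 0 0 230;0 0 0 0 0 0 230;0 0 0 0 0 0 230",
  grip_force=15,
)

```text
time_s: 4.45
ee_pos: [0.4322, -0.2004, 0.0185]
eef_rot: [3.141, 0.001, 1.997]
force: [-1.0, -0.3, 0.4]
grip_width: 0.0176
grip_force: 0.0
```

>>> carry_out(
  motion="0 0 0 0 0 0 240;0 0 0 0 0 0 240;-0.0033 -0.0015 0 0 0 0 240;-0.0033 -0.0015 0 0 0 0 240;-0.0033 -0.0015 0 0 0 0 240;-0.0033 -0.0015 0 0 0 0 240;-0.0033 -0.0015 0 0 0 0 240;-0.0033 -0.0015 0 0 0 0 240;-0.0033 -0.0015 0 0 0 0 240;-0.0033 -0.0015 0 0 0 0 240;0 0 0 0 0 0 240;0 0 0 0 0 0 240",
)

```text
time_s: 5.45
ee_pos: [0.408, -0.2117, 0.0183]
eef_rot: [3.136, 0.002, 1.996]
force: [25.7, 14.8, -7.8]
grip_width: 0.0176
grip_force: 15.0
```

>>> carry_out(
  motion="0 0 0 0 0 0 120;0 0 0 0 0 0 120;0 0 0 0 0 0 120;0 0 0.031 0 0 0 120;0 0 0.031 0 0 0 120;0 0 0.031 0 0 0 120;0 0 0.031 0 0 0 120;0 0 0.031 0 0 0 120;0 0 0.031 0 0 0 120;0.018 0.033 0 0 0 6.2 120;0.018 0.033 0 0 0 6.2 120;0.018 0.033 0 0 0 6.2 120;0.018 0.033 0 0 0 6.2 120;0.018 0.033 0 0 0 6.2 120;0.018 0.033 0 0 0 6.2 120;0.018 0.033 0 0 0 6.2 120;0.018 0.033 0 0 0 6.2 120;0.018 0.033 0 0 0 6.2 120;0.018 0.033 0 0 0 6.2 120;0.018 0.033 0 0 0 6.2 120",
)

```text
time_s: 7.12
ee_pos: [0.6038, 0.1521, 0.2036]
eef_rot: [-3.141, -0.001, -3.091]
force: [0.4, -1.2, 0.4]
grip_width: 0.0497
grip_force: 0.0
```

>>> carry_out(
  motion="0.027 0.04 0 0 0 7 120;0 0 0 0 0 0 120",
)

```text
time_s: 7.28
ee_pos: [0.6281, 0.1899, 0.2015]
eef_rot: [3.141, -0.002, -2.963]
force: [-0.2, 0.2, -0.2]
grip_width: 0.0494
grip_force: 0.0
```

```bash
python3 - <<'E'
from h import *
o=ctrl.get_obs();print(o["ee_pos"],np.degrees(o["eef_rot"]))
c=ctrl.camera("wrist");np.savez("wk.npz",**c);P=pts(c)
O=np.array([.584,.184]);a=np.radians(9.4);u=np.array([np.cos(a),np.sin(a)]);v=np.array([-u[1],u[0]])
d=P[...,:2]-O;X=d@u;Y=d@v;Z=P[...,2]
m=(Z>.095)&(Z<.106)&(abs(Y)<.02)&(X>.02)&(X<.08);print("handle",m.sum(),np.percentile(X[m],[2,98]),np.percentile(Y[m],[2,98]),np.median(Z[m]))
m=(Z>.05)&(Z<.06)&(X<.03)&(X>0);print("teeth");
for k in range(4):
    e=m&(abs(Y-(-.0885+.059*k))<.014);print(e.sum(),np.percentile(Y[e],[2,98]) if e.sum() else '',np.percentile(X[e],[2]) if e.sum() else '')
m=(Z>.0405)&(Z<.046)&(X<.0)&(X>-.03)
h,b=np.histogram(Y[m],bins=np.arange(-.13,.13,.001));
on=h>3;e=np.flatnonzero(np.diff(on.astype(int)));print("blank edges",b[e+1].round(3))
m=(Z>.009)&(Z<.0145)&(X<-.025)&(abs(Y)<.1);print("lip X",np.percentile(X[m],[3,97]))
cv2.imwrite("pics/wk.png",c["pixels"][...,::-1])
E
```

```text
[0.62812915 0.18991812 0.20150857] [ 1.79972159e+02 -1.26720288e-01 -1.69746729e+02]
handle 355 [0.03928384 0.05914128] [-0.00726731  0.00617726] 0.10187924026720235
teeth
355 [-0.09685787 -0.08114012] [0.00976585]
340 [-0.0376226  -0.02249652] [0.0095197]
346 [0.02084511 0.03647896] [0.00934945]
361 [0.07973864 0.09552563] [0.00931518]
blank edges [-0.115 -0.103 -0.074 -0.061 -0.057 -0.044 -0.015 -0.003  0.003  0.016
  0.043  0.056  0.061  0.074  0.102  0.115]
lip X [-0.03946245 -0.03560129]
```

>>> carry_out(
  motion="0.0043 0.0016 -0.0216 0 0 -0.8 120;0 0 -0.0216 0 0 0 120;0 0 -0.0216 0 0 0 120;0 0 -0.0216 0 0 0 120;0 0 -0.0216 0 0 0 120;0 0 -0.0216 0 0 0 120;0 0 0 0 0 0 240;0 0 0 0 0 0 240;0 0 0 0 0 0 240;0 0 0 0 0 0 240;0 0 0 0 0 0 240",
  grip_force=15,
)

```text
time_s: 8.25
ee_pos: [0.6316, 0.1868, 0.0759]
eef_rot: [3.141, 0.002, -2.988]
force: [0.1, 1.3, 0.9]
grip_width: 0.0199
grip_force: 0.7
```

>>> carry_out(
  motion="0 0 0 0 0 0 240;0 0 0 0 0 0 240;0.0006 -0.0039 0 0 0 0 240;0.0006 -0.0039 0 0 0 0 240;0.0006 -0.0039 0 0 0 0 240;0.0006 -0.0039 0 0 0 0 240;0.0006 -0.0039 0 0 0 0 240;0.0006 -0.0039 0 0 0 0 240;0.0006 -0.0039 0 0 0 0 240;0 0 0 0 0 0 240;0 0 0 0 0 0 240",
)

```text
time_s: 9.17
ee_pos: [0.6356, 0.1618, 0.0755]
eef_rot: [3.139, 0.003, -2.987]
force: [-0.6, 13.4, 5.6]
grip_width: 0.0141
grip_force: 15.0
```

>>> carry_out(
  motion="0 0 0 0 0 0 125;0 0 0 0 0 0 125;0 0 0.03 0 0 0 125;0 0 0.03 0 0 0 125;0 0 0.03 0 0 0 125;0 0 0.03 0 0 0 125;-0.0131 -0.0285 0 0 0 -6.2 125;-0.0131 -0.0285 0 0 0 -6.2 125;-0.0131 -0.0285 0 0 0 -6.2 125;-0.0131 -0.0285 0 0 0 -6.2 125;-0.0131 -0.0285 0 0 0 -6.2 125;-0.0131 -0.0285 0 0 0 -6.2 125;-0.0131 -0.0285 0 0 0 -6.2 125;-0.0131 -0.0285 0 0 0 -6.2 125;-0.0131 -0.0285 0 0 0 -6.2 125;-0.0131 -0.0285 0 0 0 -6.2 125;-0.0131 -0.0285 0 0 0 -6.2 125;-0.0131 -0.0285 0 0 0 -6.2 125;0 0 0 0 0 0 125;0 0 0 0 0 0 125",
)

```text
time_s: 10.83
ee_pos: [0.4774, -0.1837, 0.1943]
eef_rot: [-3.141, 0.0, 1.995]
force: [0.8, 0.0, -0.4]
grip_width: 0.0481
grip_force: 0.0
```

```bash
cat >> h.py <<'E'
MO=np.array([.4799,-.1829]);MU=np.array([.4147,-.910]);MV=np.array([.910,.4147])
RO=np.array([.5841,.1836]);_a=np.radians(9.4);RU=np.array([np.cos(_a),np.sin(_a)]);RV=np.array([-RU[1],RU[0]])
def tabs(P,z0=.034,z1=.043):
    d=P[...,:2]-MO;X=d@MU;Y=d@MV;Z=P[...,2];m=(Z>z0)&(Z<z1)
    for k in range(4):
        e=m&(abs(Y-.054*k)<.02)&(abs(X)<.04)
        if e.sum()>30:print("tab",k,e.sum(),"u",np.percentile(X[e],[3,97]).round(4),"v",(np.percentile(Y[e],[3,50,97])-.054*k).round(4),"world ctr",P[e].mean(0).round(4))
def rackview(P):
    d=P[...,:2]-RO;X=d@RU;Y=d@RV;Z=P[...,2]
    for k in range(4):
        g=-.0885+.059*k;n=abs(Y-g)<.02
        m=n&(Z>.046)&(Z<.054)&(X<.04)&(X>-.05)
        b=n&(Z>.040)&(Z<.0455)&(X>-.03)&(X<.03)
        h=np.histogram(Y[b]-g,bins=np.arange(-.03,.031,.001))[0]
        t=n&(Z>.034)&(Z<.0435)&(X<-.042)
        f=lambda m:(m.sum(),np.percentile(X[m],[3,97]).round(4),(np.percentile(Y[m],[3,97])-g).round(4),np.median(Z[m]).round(4)) if m.sum()>30 else m.sum()
        print("gap",k,"box",f(m),"tab",f(t)); print("   blanks L edge max",(Y[b&(Y<g)]-g).max().round(4) if (b&(Y<g)).any() else None,"R min",(Y[b&(Y>g)]-g).min().round(4) if (b&(Y>g)).any() else None)
E
python3 - <<'E'
from h import *
o=ctrl.get_obs();print(o["time_s"],o["ee_pos"],np.degrees(o["eef_rot"]),o["grip_width"])
c=ctrl.camera("wrist");P=pts(c);tabs(P);cv2.imwrite("pics/w3.png",c["pixels"][...,::-1])
E
```

```text
10.8333 [ 0.47741754 -0.18370157  0.19430718] [-1.79988774e+02  3.16542222e-03  1.14288175e+02] 0.048052847930315105
tab 0 469 u [-0.0157  0.0192] v [-0.0068 -0.0004  0.007 ] world ctr [ 0.4805 -0.1844  0.0391]
tab 1 475 u [-0.0165  0.0187] v [-0.0071 -0.0006  0.0063] world ctr [ 0.5288 -0.1615  0.039 ]
tab 2 489 u [-0.0153  0.0188] v [-0.0066 -0.0005  0.0068] world ctr [ 0.5784 -0.1396  0.0388]
tab 3 612 u [-0.0162  0.027 ] v [-0.0061  0.001   0.0161] world ctr [ 0.6302 -0.119   0.0387]
```

>>> carry_out(
  motion="0.0013 0.003 -0.0229 0 0 0.2 125;0 0 -0.0229 0 0 0 125;0 0 -0.0229 0 0 0 125;0 0 -0.0229 0 0 0 125;0 0 -0.0229 0 0 0 125;0 0 -0.0229 0 0 0 125;0 0 -0.0229 0 0 0 125;0 0 -0.0229 0 0 0 125;0 0 0 0 0 0 125;0 0 0 0 0 0 240;0 0 0 0 0 0 240;0 0 0 0 0 0 240;0 0 0 0 0 0 240;0 0 0 0 0 0 240;0 0 0 0 0 0 240;0 0 0 0 0 0 240",
  grip_force=30,
)

```text
time_s: 12.22
ee_pos: [0.4797, -0.1796, 0.0117]
eef_rot: [3.141, 0.001, 2.0]
force: [-1.7, 1.5, 6.0]
grip_width: 0.0137
grip_force: 30.0
```

>>> carry_out(
  motion="0 0 0.001 0 0 0 240;-0.0052 0.0114 0 0 0 0 240;-0.0052 0.0114 0 0 0 0 240;-0.0052 0.0114 0 0 0 0 240;-0.0052 0.0114 0 0 0 0 240;-0.0052 0.0114 0 0 0 0 240;-0.0052 0.0114 0 0 0 0 240;-0.0052 0.0114 0 0 0 0 240;-0.0052 0.0114 0 0 0 0 240;-0.0052 0.0114 0 0 0 0 240;0 0 0.02 0 0 0 240;0 0 0.02 0 0 0 240;0 0 0.02 0 0 0 240;0 0 0.02 0 0 0 240;0 0 0 0 0 0 240;0 0 0 0 0 0 240",
)

```text
time_s: 13.55
ee_pos: [0.4327, -0.0765, 0.0923]
eef_rot: [3.14, 0.001, 2.001]
force: [-0.6, -0.4, -2.1]
grip_width: 0.014
grip_force: 30.0
```

>>> carry_out(
  motion="0.0095 0.0148 0 0 0 6.8 240;0.0095 0.0148 0 0 0 6.8 240;0.0095 0.0148 0 0 0 6.8 240;0.0095 0.0148 0 0 0 6.8 240;0.0095 0.0148 0 0 0 6.8 240;0.0095 0.0148 0 0 0 6.8 240;0.0095 0.0148 0 0 0 6.8 240;0.0095 0.0148 0 0 0 6.8 240;0.0095 0.0148 0 0 0 6.8 240;0.0095 0.0148 0 0 0 6.8 240;0.0095 0.0148 0 0 0 6.8 240;0 0 0 0 0 0 240;0 0 0 0 0 0 240",
)

```text
time_s: 14.63
ee_pos: [0.5362, 0.0863, 0.0903]
eef_rot: [3.142, -0.003, -2.978]
force: [-0.8, -0.2, -1.4]
grip_width: 0.0136
grip_force: 30.0
```

```bash
cat >> h.py <<'E'
def held(P,g):
    o=ctrl.get_obs();print(o["time_s"],"tcp",o["ee_pos"],np.degrees(o["eef_rot"]).round(2),o["grip_width"])
    d=P[...,:2]-RO;X=d@RU;Y=d@RV-g;Z=P[...,2];zb=o["ee_pos"][2]
    print("tcp rack",((o["ee_pos"][:2]-RO)@RU).round(4),((o["ee_pos"][:2]-RO)@RV-g).round(4))
    m=(Z>.06)&(Z<.16)&(abs(Y)<.03)&(X>-.045)&(X<.036);
    zt=np.percentile(Z[m],80);m&=abs(Z-zt)<.005
    xy=np.stack([X[m],Y[m]],-1)*1000;print("box top z",np.median(Z[m]),m.sum(),cv2.minAreaRect(xy.astype(np.float32)))
    print(np.percentile(X[m],[2,98]).round(4),np.percentile(Y[m],[2,98]).round(4))
    for a,b in((-.03,-.01),(.0,.02)):
        e=m&(X>a)&(X<b);print("  slice",a,np.percentile(Y[e],[3,97]).round(4))
E
python3 - <<'E'
from h import *
c=ctrl.camera("wrist");P=pts(c);held(P,-.0885);rackview(P);cv2.imwrite("pics/w4.png",c["pixels"][...,::-1])
E
```

```text
14.6833 tcp [0.53614782 0.08580201 0.09063361] [ 1.8000e+02 -1.3000e-01 -1.7072e+02] 0.013500421980097679
tcp rack -0.0633 -0.0002
box top z 0.12753333698531316 1905 ((-11.327193260192871, 0.710911750793457), (26.4639949798584, 25.76519012451172), 0.3504367172718048)
[-0.0235 -0.0001] [-0.0112  0.0129]
  slice -0.03 [-0.0103  0.0124]
  slice 0.0 [-0.012   0.0136]
gap 0 box 0 tab 0
   blanks L edge max None R min None
gap 1 box 0 tab 0
   blanks L edge max -0.0149 R min 0.0146
gap 2 box (np.int64(31), array([0.0389, 0.0399]), array([-0.0041,  0.019 ]), np.float64(0.0532)) tab 0
   blanks L edge max -0.0136 R min 0.014
gap 3 box 21 tab 0
   blanks L edge max -0.0142 R min 0.0136
```

View pics/w4.png

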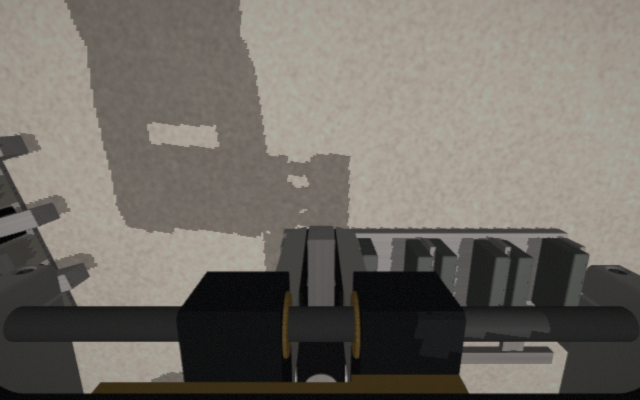

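>>> carry_out(
  motion="0.0009 -0.0005 0 0 0 0.1 240;0 0 -0.012 0 0 0 240;0 0 -0.012 0 0 0 240;0 0 -0.012 0 0 0 240;0 0 -0.008 0 0 0 240;0 0 -0.004 0 0 0 240;0 0 -0.004 0 0 0 240;0 0 -0.004 0 0 0 240;0 0 0 0 0 0 240;0 0 0 0 0 0 240",
)

```text
time_s: 15.52
ee_pos: [0.538, 0.0854, 0.0361]
eef_rot: [-3.142, 0.0, -2.975]
force: [0.1, -0.4, -0.8]
grip_width: 0.0139
grip_force: 30.0
```

>>> carry_out(
  motion="-0.0005 0 -0.006 0 0 0 240;0 0 -0.006 0 0 0 240;0 0 -0.006 0 0 0 240;0 0 -0.003 0 0 0 240;0 0 -0.002 0 0 0 240;0 0 -0.001 0 0 0 240;0 0 0 0 0 0 240",
)

```text
time_s: 16.1
ee_pos: [0.5375, 0.0854, 0.0123]
eef_rot: [-3.142, 0.0, -2.975]
force: [-1.3, 0.2, 0.8]
grip_width: 0.0135
grip_force: 30.0
```

>>> carry_out(
  motion="0 0 -0.0005 0 0 0 240;0 0 0 0 0 0 125;0 0 0 0 0 0 125;0 0 0 0 0 0 125;0 0 0.03 0 0 0 125;0 0 0.03 0 0 0 125;0 0 0.03 0 0 0 125;0 0 0.03 0 0 0 125;0 0 0.03 0 0 0 125;0 0 0.03 0 0 0 125;0 0 0 0 0 0 125",
)

```text
time_s: 17.02
ee_pos: [0.5394, 0.0856, 0.1975]
eef_rot: [-3.141, 0.009, -2.975]
force: [0.6, -0.5, 1.1]
grip_width: 0.0477
grip_force: 0.0
```

```bash
python3 - <<'E'
from h import *
c=ctrl.camera("wrist");P=pts(c);rackview(P)
E
```

```text
gap 0 box (np.int64(1352), array([-0.0297,  0.0318]), array([-0.0125,  0.0122]), np.float64(0.0493)) tab (np.int64(402), array([-0.0747, -0.0429]), array([-0.0061,  0.0066]), np.float64(0.0392))
   blanks L edge max -0.0126 R min 0.0135
gap 1 box 10 tab 0
   blanks L edge max -0.0149 R min 0.0148
gap 2 box 1 tab 0
   blanks L edge max -0.0134 R min 0.0144
gap 3 box 0 tab 0
   blanks L edge max -0.0146 R min 0.0143
```

>>> carry_out(
  motion="-0.0009 -0.0221 0 0 0 -6.8 125;-0.0009 -0.0221 0 0 0 -6.8 125;-0.0009 -0.0221 0 0 0 -6.8 125;-0.0009 -0.0221 0 0 0 -6.8 125;-0.0009 -0.0221 0 0 0 -6.8 125;-0.0009 -0.0221 0 0 0 -6.8 125;-0.0009 -0.0221 0 0 0 -6.8 125;-0.0009 -0.0221 0 0 0 -6.8 125;-0.0009 -0.0221 0 0 0 -6.8 125;-0.0009 -0.0221 0 0 0 -6.8 125;-0.0009 -0.0221 0 0 0 -6.8 125;0 0 0 0 0 0 125;0 0 0 0 0 0 125",
)

```text
time_s: 18.15
ee_pos: [0.5271, -0.1581, 0.1903]
eef_rot: [-3.14, -0.001, 2.002]
force: [-0.5, -0.2, -0.3]
grip_width: 0.048
grip_force: 0.0
```

```bash
python3 - <<'E'
from h import *
o=ctrl.get_obs();print(o["time_s"],o["ee_pos"],np.degrees(o["eef_rot"]),o["grip_width"])
c=ctrl.camera("wrist");P=pts(c);tabs(P)
E
```

```text
18.15 [ 0.52709262 -0.15813572  0.19025349] [-1.79931470e+02 -7.84053421e-02  1.14720260e+02] 0.048040850930585306
tab 1 460 u [-0.0163  0.0184] v [-0.0061  0.0001  0.0065] world ctr [ 0.5294 -0.1613  0.0391]
tab 2 486 u [-0.0154  0.0192] v [-0.0064  0.      0.0071] world ctr [ 0.579  -0.1397  0.0389]
tab 3 617 u [-0.0158  0.0269] v [-0.0059  0.0011  0.0159] world ctr [ 0.6308 -0.1201  0.0389]
```

Cassette0 stands correctly in gap0. Next is cassette1.

>>> carry_out(
  motion="0.0009 0 -0.0223 0 0 0 125;0 0 -0.0223 0 0 0 125;0 0 -0.0223 0 0 0 125;0 0 -0.0223 0 0 0 125;0 0 -0.0223 0 0 0 125;0 0 -0.0223 0 0 0 125;0 0 -0.0223 0 0 0 125;0 0 -0.0223 0 0 0 125;0 0 0 0 0 0 125;0 0 0 0 0 0 240;0 0 0 0 0 0 240;0 0 0 0 0 0 240;0 0 0 0 0 0 240;0 0 0 0 0 0 240;0 0 0 0 0 0 240;0 0 0 0 0 0 240",
  grip_force=30,
)

```text
time_s: 19.53
ee_pos: [0.5287, -0.1578, 0.0137]
eef_rot: [3.141, 0.001, 2.002]
force: [-1.3, 1.4, 5.2]
grip_width: 0.0138
grip_force: 30.0
```

>>> carry_out(
  motion="0 0 0.001 0 0 0 240;-0.0052 0.0114 0 0 0 0 240;-0.0052 0.0114 0 0 0 0 240;-0.0052 0.0114 0 0 0 0 240;-0.0052 0.0114 0 0 0 0 240;-0.0052 0.0114 0 0 0 0 240;-0.0052 0.0114 0 0 0 0 240;-0.0052 0.0114 0 0 0 0 240;-0.0052 0.0114 0 0 0 0 240;-0.0052 0.0114 0 0 0 0 240;0 0 0.02 0 0 0 240;0 0 0.02 0 0 0 240;0 0 0.02 0 0 0 240;0 0 0.02 0 0 0 240;0 0 0 0 0 0 240;0 0 0 0 0 0 240",
)

```text
time_s: 20.87
ee_pos: [0.4818, -0.0547, 0.0945]
eef_rot: [3.14, 0.001, 2.002]
force: [0.2, 0.0, -1.5]
grip_width: 0.0136
grip_force: 30.0
```

>>> carry_out(
  motion="0.0042 0.018 0 0 0 6.8 240;0.0042 0.018 0 0 0 6.8 240;0.0042 0.018 0 0 0 6.8 240;0.0042 0.018 0 0 0 6.8 240;0.0042 0.018 0 0 0 6.8 240;0.0042 0.018 0 0 0 6.8 240;0.0042 0.018 0 0 0 6.8 240;0.0042 0.018 0 0 0 6.8 240;0.0042 0.018 0 0 0 6.8 240;0.0042 0.018 0 0 0 6.8 240;0.0042 0.018 0 0 0 6.8 240;0 0 0 0 0 0 240;0 0 0 0 0 0 240;0 0 0 0 0 0 240",
)

```text
time_s: 22.03
ee_pos: [0.5272, 0.1424, 0.093]
eef_rot: [-3.141, -0.002, -2.978]
force: [-0.3, -0.1, -0.3]
grip_width: 0.0138
grip_force: 30.0
```

```bash
python3 - <<'E'
from h import *
c=ctrl.camera("wrist");P=pts(c);held(P,-.0295);rackview(P)
E
```

```text
22.0833 tcp [0.52735009 0.14219613 0.09338194] [-1.7999e+02 -7.0000e-02 -1.7065e+02] 0.014189701626270914
tcp rack -0.0628 -0.0021
box top z 0.12830010182720714 1894 ((-9.662843704223633, -1.2739677429199219), (25.93808364868164, 26.718835830688477), 89.65953826904297)
[-0.0218  0.0019] [-0.0131  0.0109]
  slice -0.03 [-0.0124  0.0102]
  slice 0.0 [-0.0136  0.0115]
gap 0 box (np.int64(462), array([-0.0311, -0.0217]), array([-0.0116,  0.0126]), np.float64(0.0489)) tab (np.int64(847), array([-0.0748, -0.0429]), array([-0.0064,  0.007 ]), np.float64(0.0391))
   blanks L edge max -0.0141 R min 0.0124
gap 1 box 0 tab 0
   blanks L edge max None R min None
gap 2 box 0 tab 0
   blanks L edge max -0.0134 R min 0.0146
gap 3 box 14 tab 0
   blanks L edge max -0.0147 R min 0.0142
```

>>> carry_out(
  motion="0.0004 0.0015 0 0 0 0 240;0 0 -0.012 0 0 0 240;0 0 -0.012 0 0 0 240;0 0 -0.012 0 0 0 240;0 0 -0.008 0 0 0 240;0 0 -0.004 0 0 0 240;0 0 -0.004 0 0 0 240;0 0 -0.004 0 0 0 240;0 0 0 0 0 0 240;0 0 0 0 0 0 240",
)

```text
time_s: 22.92
ee_pos: [0.5283, 0.1444, 0.0382]
eef_rot: [-3.142, 0.0, -2.975]
force: [-1.0, -0.1, -0.8]
grip_width: 0.0141
grip_force: 30.0
```

>>> carry_out(
  motion="0 0 -0.006 0 0 0 240;0 0 -0.006 0 0 0 240;0 0 -0.006 0 0 0 240;0 0 -0.004 0 0 0 240;0 0 -0.002 0 0 0 240;0 0 -0.0006 0 0 0 240;0 0 0 0 0 0 240;0 0 0 0 0 0 240",
)

```text
time_s: 23.58
ee_pos: [0.5283, 0.1444, 0.0135]
eef_rot: [-3.142, 0.0, -2.975]
force: [-0.8, -0.7, 1.1]
grip_width: 0.0142
grip_force: 30.0
```

>>> carry_out(
  motion="0 0 0 0 0 0 125;0 0 0 0 0 0 125;0 0 0 0 0 0 125;0 0 0.03 0 0 0 125;0 0 0.03 0 0 0 125;0 0 0.03 0 0 0 125;0 0 0.03 0 0 0 125;0 0 0.03 0 0 0 125;0 0 0.03 0 0 0 125;0 0 0 0 0 0 125",
)

```text
time_s: 24.42
ee_pos: [0.5302, 0.1448, 0.1995]
eef_rot: [3.141, 0.009, -2.975]
force: [1.2, 0.5, 0.1]
grip_width: 0.0476
grip_force: 0.0
```

```bash
python3 - <<'E'
from h import *
c=ctrl.camera("wrist");P=pts(c);rackview(P)
E
```

```text
gap 0 box (np.int64(452), array([-0.0306, -0.0077]), array([-0.0119,  0.0126]), np.float64(0.0491)) tab (np.int64(424), array([-0.0745, -0.0428]), array([-0.0064,  0.0069]), np.float64(0.0391))
   blanks L edge max -0.0142 R min 0.0127
gap 1 box (np.int64(1345), array([-0.0299,  0.0315]), array([-0.0115,  0.0132]), np.float64(0.0492)) tab (np.int64(402), array([-0.0746, -0.0428]), array([-0.0062,  0.0067]), np.float64(0.0392))
   blanks L edge max -0.0149 R min 0.0133
gap 2 box 11 tab 0
   blanks L edge max -0.0134 R min 0.0145
gap 3 box 8 tab 0
   blanks L edge max -0.0145 R min 0.0146
```

>>> carry_out(
  motion="0.004 -0.0234 0 0 0 -6.25 125;0.004 -0.0234 0 0 0 -6.25 125;0.004 -0.0234 0 0 0 -6.25 125;0.004 -0.0234 0 0 0 -6.25 125;0.004 -0.0234 0 0 0 -6.25 125;0.004 -0.0234 0 0 0 -6.25 125;0.004 -0.0234 0 0 0 -6.25 125;0.004 -0.0234 0 0 0 -6.25 125;0.004 -0.0234 0 0 0 -6.25 125;0.004 -0.0234 0 0 0 -6.25 125;0.004 -0.0234 0 0 0 -6.25 125;0.004 -0.0234 0 0 0 -6.25 125;0 0 0 0 0 0 125;0 0 0 0 0 0 125",
)

```text
time_s: 25.63
ee_pos: [0.5758, -0.137, 0.192]
eef_rot: [-3.14, -0.001, 1.998]
force: [0.1, -0.2, 0.3]
grip_width: 0.0477
grip_force: 0.0
```

```bash
python3 - <<'E'
from h import *
o=ctrl.get_obs();print(o["time_s"],o["ee_pos"],np.degrees(o["eef_rot"]),o["grip_width"])
c=ctrl.camera("wrist");P=pts(c);tabs(P)
E
```

```text
25.6333 [ 0.57583192 -0.13703108  0.19204406] [-1.79915421e+02 -7.88345614e-02  1.14493179e+02] 0.04765560174821332
tab 2 444 u [-0.0153  0.0194] v [-0.0061  0.0003  0.0066] world ctr [ 0.5792 -0.1396  0.0391]
tab 3 620 u [-0.0158  0.0274] v [-0.0057  0.0011  0.0136] world ctr [ 0.6312 -0.1209  0.039 ]
```

>>> carry_out(
  motion="0.0015 0.0006 -0.0224 0 0 0 125;0 0 -0.0224 0 0 0 125;0 0 -0.0224 0 0 0 125;0 0 -0.0224 0 0 0 125;0 0 -0.0224 0 0 0 125;0 0 -0.0224 0 0 0 125;0 0 -0.0224 0 0 0 125;0 0 -0.0224 0 0 0 125;0 0 0 0 0 0 125;0 0 0 0 0 0 240;0 0 0 0 0 0 240;0 0 0 0 0 0 240;0 0 0 0 0 0 240;0 0 0 0 0 0 240;0 0 0 0 0 0 240;0 0 0 0 0 0 240",
  grip_force=30,
)

```text
time_s: 27.02
ee_pos: [0.578, -0.1358, 0.015]
eef_rot: [3.141, 0.001, 1.999]
force: [-0.6, 1.5, 5.8]
grip_width: 0.0142
grip_force: 30.0
```

>>> carry_out(
  motion="0 0 0.001 0 0 0 240;-0.0052 0.0114 0 0 0 0 240;-0.0052 0.0114 0 0 0 0 240;-0.0052 0.0114 0 0 0 0 240;-0.0052 0.0114 0 0 0 0 240;-0.0052 0.0114 0 0 0 0 240;-0.0052 0.0114 0 0 0 0 240;-0.0052 0.0114 0 0 0 0 240;-0.0052 0.0114 0 0 0 0 240;-0.0052 0.0114 0 0 0 0 240;0 0 0.02 0 0 0 240;0 0 0.02 0 0 0 240;0 0 0.02 0 0 0 240;0 0 0.02 0 0 0 240;0 0 0 0 0 0 240;0 0 0 0 0 0 240",
)

```text
time_s: 28.35
ee_pos: [0.5311, -0.0327, 0.0957]
eef_rot: [3.14, 0.001, 1.999]
force: [-0.5, 0.6, -1.1]
grip_width: 0.0137
grip_force: 30.0
```

>>> carry_out(
  motion="-0.001 0.0197 0 0 0 6.25 240;-0.001 0.0197 0 0 0 6.25 240;-0.001 0.0197 0 0 0 6.25 240;-0.001 0.0197 0 0 0 6.25 240;-0.001 0.0197 0 0 0 6.25 240;-0.001 0.0197 0 0 0 6.25 240;-0.001 0.0197 0 0 0 6.25 240;-0.001 0.0197 0 0 0 6.25 240;-0.001 0.0197 0 0 0 6.25 240;-0.001 0.0197 0 0 0 6.25 240;-0.001 0.0197 0 0 0 6.25 240;-0.001 0.0197 0 0 0 6.25 240;0 0 0 0 0 0 240;0 0 0 0 0 0 240;0 0 0 0 0 0 240",
)

```text
time_s: 29.6
ee_pos: [0.5184, 0.2027, 0.0943]
eef_rot: [-3.141, -0.002, -2.978]
force: [-0.2, -0.5, -1.4]
grip_width: 0.0138
grip_force: 30.0
```

```bash
python3 - <<'E'
from h import *
c=ctrl.camera("wrist");P=pts(c);held(P,.0295);rackview(P)
E
```

```text
29.65 tcp [0.51866081 0.20248221 0.09456587] [-1.7998e+02 -7.0000e-02 -1.7062e+02] 0.013587691287344024
tcp rack -0.0615 -0.0002
box top z 0.12828332980468252 1877 ((-7.45265007019043, 0.5857620239257812), (26.678483963012695, 25.644365310668945), 1.5433698892593384)
[-0.0196  0.0043] [-0.0112  0.0129]
  slice -0.03 [-0.0105  0.0122]
  slice 0.0 [-0.0113  0.013 ]
gap 0 box (np.int64(1721), array([-0.0305,  0.0084]), array([-0.0114,  0.0128]), np.float64(0.0492)) tab (np.int64(898), array([-0.0747, -0.0433]), array([-0.0062,  0.0072]), np.float64(0.0389))
   blanks L edge max -0.0141 R min 0.0122
gap 1 box (np.int64(539), array([-0.0311, -0.02  ]), array([-0.011 ,  0.0132]), np.float64(0.0489)) tab (np.int64(839), array([-0.075, -0.043]), array([-0.0058,  0.0076]), np.float64(0.0391))
   blanks L edge max -0.0146 R min 0.0132
gap 2 box 0 tab 0
   blanks L edge max None R min None
gap 3 box 0 tab 0
   blanks L edge max -0.0145 R min 0.0149
```

>>> carry_out(
  motion="-0.0009 -0.0001 0 0 0 0 240;0 0 -0.012 0 0 0 240;0 0 -0.012 0 0 0 240;0 0 -0.012 0 0 0 240;0 0 -0.008 0 0 0 240;0 0 -0.004 0 0 0 240;0 0 -0.004 0 0 0 240;0 0 -0.004 0 0 0 240;0 0 0 0 0 0 240;0 0 0 0 0 0 240",
)

```text
time_s: 30.48
ee_pos: [0.5181, 0.2031, 0.0394]
eef_rot: [-3.142, 0.0, -2.975]
force: [0.8, -0.9, -0.1]
grip_width: 0.0139
grip_force: 30.0
```

Down by 24.6 mm to the grasp height of 0.0148.

>>> carry_out(
  motion="0 0 -0.006 0 0 0 240;0 0 -0.006 0 0 0 240;0 0 -0.006 0 0 0 240;0 0 -0.004 0 0 0 240;0 0 -0.002 0 0 0 240;0 0 -0.0006 0 0 0 240;0 0 0 0 0 0 240;0 0 0 0 0 0 240",
)

```text
time_s: 31.15
ee_pos: [0.5181, 0.2031, 0.0148]
eef_rot: [3.142, 0.0, -2.975]
force: [-1.5, -0.1, 2.0]
grip_width: 0.0138
grip_force: 30.0
```

>>> carry_out(
  motion="0 0 0 0 0 0 125;0 0 0 0 0 0 125;0 0 0 0 0 0 125;0 0 0.03 0 0 0 125;0 0 0.03 0 0 0 125;0 0 0.03 0 0 0 125;0 0 0.03 0 0 0 125;0 0 0.03 0 0 0 125;0 0 0.03 0 0 0 125;0 0 0 0 0 0 125",
)

```text
time_s: 31.98
ee_pos: [0.5199, 0.2037, 0.2008]
eef_rot: [3.14, 0.009, -2.975]
force: [-0.2, 1.3, 0.6]
grip_width: 0.0477
grip_force: 0.0
```

```bash
python3 - <<'E'
from h import *
c=ctrl.camera("wrist");P=pts(c);rackview(P)
c=ctrl.camera("side");tabs(pts(c))
E
```

```text
gap 0 box (np.int64(1329), array([-0.0295,  0.0306]), array([-0.0115,  0.0129]), np.float64(0.0492)) tab (np.int64(435), array([-0.0743, -0.0431]), array([-0.0062,  0.007 ]), np.float64(0.039))
   blanks L edge max -0.0144 R min 0.0124
gap 1 box (np.int64(447), array([-0.0306, -0.0083]), array([-0.0113,  0.0134]), np.float64(0.0491)) tab (np.int64(418), array([-0.0746, -0.0431]), array([-0.0058,  0.0076]), np.float64(0.039))
   blanks L edge max -0.0146 R min 0.0133
gap 2 box (np.int64(1315), array([-0.0299,  0.0323]), array([-0.0107,  0.0135]), np.float64(0.0492)) tab (np.int64(401), array([-0.0748, -0.0431]), array([-0.0053,  0.0076]), np.float64(0.0391))
   blanks L edge max -0.012 R min 0.0142
gap 3 box 10 tab 0
   blanks L edge max -0.0145 R min 0.0148
```

>>> carry_out(
  motion="0.0083 -0.0244 0 0 0 -5.77 125;0.0083 -0.0244 0 0 0 -5.77 125;0.0083 -0.0244 0 0 0 -5.77 125;0.0083 -0.0244 0 0 0 -5.77 125;0.0083 -0.0244 0 0 0 -5.77 125;0.0083 -0.0244 0 0 0 -5.77 125;0.0083 -0.0244 0 0 0 -5.77 125;0.0083 -0.0244 0 0 0 -5.77 125;0.0083 -0.0244 0 0 0 -5.77 125;0.0083 -0.0244 0 0 0 -5.77 125;0.0083 -0.0244 0 0 0 -5.77 125;0.0083 -0.0244 0 0 0 -5.77 125;0.0083 -0.0244 0 0 0 -5.77 125;0 0 0 0 0 0 125;0 0 0 0 0 0 125",
)

```text
time_s: 33.33
ee_pos: [0.6255, -0.1149, 0.1926]
eef_rot: [-3.139, -0.002, 1.998]
force: [0.2, -0.6, 0.3]
grip_width: 0.0478
grip_force: 0.0
```

```bash
python3 - <<'E'
from h import *
o=ctrl.get_obs();print(o["time_s"],o["ee_pos"],np.degrees(o["eef_rot"]),o["grip_width"])
c=ctrl.camera("wrist");P=pts(c);tabs(P);cv2.imwrite("pics/w5.png",c["pixels"][...,::-1])
E
```

```text
33.3333 [ 0.6254824  -0.11492182  0.19262731] [-1.79872815e+02 -1.05153098e-01  1.14454946e+02] 0.04779186447782022
tab 3 599 u [-0.0163  0.0274] v [-0.0058  0.0015  0.0103] world ctr [ 0.6314 -0.1205  0.0391]
```

View pics/w5.png

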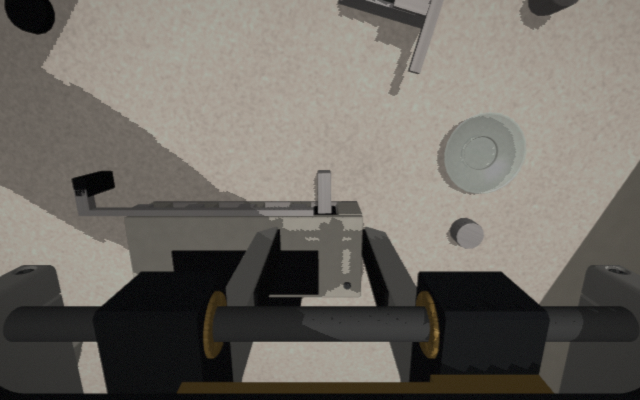

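The last tab is at (323,190), undisturbed, with the bar handle at (93,183) in the open position.

>>> carry_out(
  motion="0.0008 0.0013 -0.0223 0 0 0 125;0 0 -0.0223 0 0 0 125;0 0 -0.0223 0 0 0 125;0 0 -0.0223 0 0 0 125;0 0 -0.0223 0 0 0 125;0 0 -0.0223 0 0 0 125;0 0 -0.0223 0 0 0 125;0 0 -0.0223 0 0 0 125;0 0 0 0 0 0 125;0 0 0 0 0 0 240;0 0 0 0 0 0 240;0 0 0 0 0 0 240;0 0 0 0 0 0 240;0 0 0 0 0 0 240;0 0 0 0 0 0 240;0 0 0 0 0 0 240",
  grip_force=30,
)

```text
time_s: 34.72
ee_pos: [0.627, -0.1128, 0.0171]
eef_rot: [3.141, 0.001, 1.999]
force: [-1.0, 1.0, 5.1]
grip_width: 0.0139
grip_force: 30.0
```

>>> carry_out(
  motion="0 0 0.001 0 0 0 240;-0.0052 0.0114 0 0 0 0 240;-0.0052 0.0114 0 0 0 0 240;-0.0052 0.0114 0 0 0 0 240;-0.0052 0.0114 0 0 0 0 240;-0.0052 0.0114 0 0 0 0 240;-0.0052 0.0114 0 0 0 0 240;-0.0052 0.0114 0 0 0 0 240;-0.0052 0.0114 0 0 0 0 240;-0.0052 0.0114 0 0 0 0 240;0 0 0.02 0 0 0 240;0 0 0.02 0 0 0 240;0 0 0.02 0 0 0 240;0 0 0.02 0 0 0 240;0 0 0 0 0 0 240;0 0 0 0 0 0 240",
)

```text
time_s: 36.05
ee_pos: [0.5801, -0.0098, 0.0977]
eef_rot: [3.14, 0.001, 1.999]
force: [-0.2, -0.4, -2.9]
grip_width: 0.0135
grip_force: 29.9
```

>>> carry_out(
  motion="-0.0179 0.0209 0 0 0 5.77 240;-0.0179 0.0209 0 0 0 5.77 240;-0.0179 0.0209 0 0 0 5.77 240;-0.0179 0.0209 0 0 0 5.77 240;0 0.0209 0 0 0 5.77 240;0 0.0209 0 0 0 5.77 240;0 0.0209 0 0 0 5.77 240;0 0.0209 0 0 0 5.77 240;0 0.0209 0 0 0 5.77 240;0 0.0209 0 0 0 5.77 240;0 0.0209 0 0 0 5.77 240;0 0.0209 0 0 0 5.77 240;0 0.0209 0 0 0 5.77 240;0 0 0 0 0 0 240;0 0 0 0 0 0 240;0 0 0 0 0 0 240",
)

```text
time_s: 37.38
ee_pos: [0.5078, 0.2609, 0.0962]
eef_rot: [-3.141, -0.002, -2.977]
force: [-0.4, 1.1, -1.1]
grip_width: 0.0135
grip_force: 29.9
```

```bash
python3 - <<'E'
from h import *
c=ctrl.camera("wrist");P=pts(c);held(P,.0885);rackview(P)
E
```

```text
37.4333 tcp [0.50800892 0.26065035 0.09649282] [-1.7997e+02 -8.0000e-02 -1.7061e+02] 0.013926817720720299
tcp rack -0.0625 -0.0001
box top z 0.12811990018096875 1862 ((-6.454059600830078, 0.8593206405639648), (27.350074768066406, 25.787199020385742), 1.8692106008529663)
[-0.019   0.0054] [-0.011   0.0133]
  slice -0.03 [-0.0105  0.0125]
  slice 0.0 [-0.0109  0.0133]
gap 0 box (np.int64(1744), array([-0.0304,  0.0086]), array([-0.0113,  0.0132]), np.float64(0.0491)) tab (np.int64(929), array([-0.0747, -0.0431]), array([-0.0061,  0.0074]), np.float64(0.0389))
   blanks L edge max -0.0144 R min 0.0109
gap 1 box (np.int64(1679), array([-0.0307,  0.0083]), array([-0.0108,  0.0135]), np.float64(0.0492)) tab (np.int64(881), array([-0.0749, -0.0431]), array([-0.0054,  0.0078]), np.float64(0.039))
   blanks L edge max -0.0145 R min 0.0127
gap 2 box (np.int64(529), array([-0.0311, -0.0201]), array([-0.0103,  0.0139]), np.float64(0.0489)) tab (np.int64(829), array([-0.0748, -0.0431]), array([-0.005 ,  0.0083]), np.float64(0.0391))
   blanks L edge max -0.0132 R min 0.0138
gap 3 box 0 tab 0
   blanks L edge max None R min None
```

>>> carry_out(
  motion="0.0001 -0.0006 0 0 0 0 240;0 0 -0.012 0 0 0 240;0 0 -0.012 0 0 0 240;0 0 -0.012 0 0 0 240;0 0 -0.008 0 0 0 240;0 0 -0.004 0 0 0 240;0 0 -0.004 0 0 0 240;0 0 -0.004 0 0 0 240;0 0 0 0 0 0 240;0 0 0 0 0 0 240",
)

```text
time_s: 38.27
ee_pos: [0.5085, 0.261, 0.0415]
eef_rot: [3.142, 0.0, -2.975]
force: [0.5, 0.2, -1.1]
grip_width: 0.0138
grip_force: 29.9
```

>>> carry_out(
  motion="0 0 -0.006 0 0 0 240;0 0 -0.006 0 0 0 240;0 0 -0.006 0 0 0 240;0 0 -0.004 0 0 0 240;0 0 -0.002 0 0 0 240;0 0 -0.0005 0 0 0 240;0 0 0 0 0 0 240;0 0 0 0 0 0 240",
)

```text
time_s: 38.93
ee_pos: [0.5085, 0.261, 0.0169]
eef_rot: [3.142, 0.0, -2.975]
force: [-1.5, -0.3, 1.4]
grip_width: 0.0141
grip_force: 30.0
```

>>> carry_out(
  motion="0 0 0 0 0 0 125;0 0 0 0 0 0 125;0 0 0 0 0 0 125;0 0 0.03 0 0 0 125;0 0 0.03 0 0 0 125;0 0 0.03 0 0 0 125;0 0 0.03 0 0 0 125;0 0 0.03 0 0 0 125;0 0 0.03 0 0 0 125;0 0 0 0 0 0 125",
)

```text
time_s: 39.77
ee_pos: [0.5102, 0.2617, 0.2031]
eef_rot: [3.139, 0.009, -2.975]
force: [0.7, 0.4, 0.9]
grip_width: 0.0478
grip_force: 0.0
```

```bash
python3 - <<'E'
from h import *
c=ctrl.camera("wrist");P=pts(c);rackview(P)
d=P[...,:2]-RO;X=d@RU;Y=d@RV;Z=P[...,2]
m=(Z>.095)&(Z<.106)&(abs(Y+.03)<.025)&(X>.02)&(X<.08);print("handle",m.sum(),np.percentile(X[m],[2,98]) if m.sum() else '',np.percentile(Y[m],[2,98]) if m.sum() else '')
E
```

```text
gap 0 box (np.int64(1328), array([-0.0298,  0.0304]), array([-0.0112,  0.013 ]), np.float64(0.0491)) tab (np.int64(444), array([-0.0739, -0.043 ]), array([-0.0061,  0.0073]), np.float64(0.0389))
   blanks L edge max -0.0142 R min 0.0121
gap 1 box (np.int64(1307), array([-0.03  ,  0.0306]), array([-0.0107,  0.0135]), np.float64(0.0492)) tab (np.int64(428), array([-0.0742, -0.0432]), array([-0.0055,  0.0078]), np.float64(0.0391))
   blanks L edge max -0.0143 R min 0.0132
gap 2 box (np.int64(458), array([-0.0309,  0.0268]), array([-0.0106,  0.014 ]), np.float64(0.0491)) tab (np.int64(415), array([-0.0746, -0.0431]), array([-0.0052,  0.0082]), np.float64(0.0391))
   blanks L edge max -0.0131 R min 0.0141
gap 3 box (np.int64(1275), array([-0.0302,  0.0297]), array([-0.011 ,  0.0131]), np.float64(0.0492)) tab (np.int64(401), array([-0.0751, -0.0432]), array([-0.0054,  0.0076]), np.float64(0.0391))
   blanks L edge max -0.0119 R min 0.0146
handle 0
```

>>> carry_out(
  motion="0.0253 -0.0199 0 0 0 0 120;0.0253 -0.0199 0 0 0 0 120;0.0253 -0.0199 0 0 0 0 120;0.0253 -0.0199 0 0 0 0 120;0.0253 -0.0199 0 0 0 0 120;0 0 0 0 0 0 120;0 0 0 0 0 0 120",
)

```text
time_s: 40.4
ee_pos: [0.6352, 0.1602, 0.1947]
eef_rot: [-3.142, -0.003, -2.977]
force: [-0.2, -0.2, 0.8]
grip_width: 0.0498
grip_force: 0.0
```

```bash
python3 - <<'E'
from h import *
o=ctrl.get_obs();print(o["time_s"],o["ee_pos"],(o["ee_pos"][:2]-RO)@RU,(o["ee_pos"][:2]-RO)@RV)
c=ctrl.camera("wrist");P=pts(c)
d=P[...,:2]-RO;X=d@RU;Y=d@RV;Z=P[...,2]
m=(Z>.095)&(Z<.106)&(abs(Y+.03)<.025)&(X>.02)&(X<.08);print("handle",m.sum(),np.percentile(X[m],[2,98]) if m.sum() else '',np.percentile(Y[m],[2,98]) if m.sum() else '')
E
```

```text
40.4 [0.63518087 0.16023909 0.19472667] 0.046579521726462146 -0.03139005104380162
handle 376 [0.0392884  0.05906079] [-0.03550831 -0.02240539]
```

>>> carry_out(
  motion="0.0017 0.0018 -0.02 0 0 0 120;0 0 -0.02 0 0 0 120;0 0 -0.02 0 0 0 120;0 0 -0.02 0 0 0 120;0 0 -0.02 0 0 0 120;0 0 -0.02 0 0 0 120;0 0 0 0 0 0 120;0 0 0 0 0 0 240;0 0 0 0 0 0 240;0 0 0 0 0 0 240;0 0 0 0 0 0 240;0 0 0 0 0 0 240;0 0 0 0 0 0 240;0 0 0 0 0 0 240",
  grip_force=15,
)

```text
time_s: 41.62
ee_pos: [0.6369, 0.1632, 0.0775]
eef_rot: [-3.142, 0.001, -2.976]
force: [-0.9, 0.2, 3.9]
grip_width: 0.014
grip_force: 15.0
```

>>> carry_out(
  motion="-0.0006 0.0039 0 0 0 0 240;-0.0006 0.0039 0 0 0 0 240;-0.0006 0.0039 0 0 0 0 240;-0.0006 0.0039 0 0 0 0 240;-0.0006 0.0039 0 0 0 0 240;-0.0006 0.0039 0 0 0 0 240;-0.0006 0.0039 0 0 0 0 240;-0.0005 0.003 0 0 0 0 240;0 0 0 0 0 0 240;0 0 0 0 0 0 240",
)

```text
time_s: 42.45
ee_pos: [0.6323, 0.1914, 0.0774]
eef_rot: [-3.138, -0.0, -2.976]
force: [-2.1, -15.4, 7.6]
grip_width: 0.0138
grip_force: 15.0
```

>>> carry_out(
  motion="0 0 0 0 0 0 120;0 0 0 0 0 0 120;0 0 0 0 0 0 120;0 0 0.03 0 0 0 120;0 0 0.03 0 0 0 120;0 0 0.03 0 0 0 120;0 0 0.03 0 0 0 120;-0.0172 -0.0309 0 0 0 -5.77 120;-0.0172 -0.0309 0 0 0 -5.77 120;-0.0172 -0.0309 0 0 0 -5.77 120;-0.0172 -0.0309 0 0 0 -5.77 120;-0.0172 -0.0309 0 0 0 -5.77 120;-0.0172 -0.0309 0 0 0 -5.77 120;-0.0172 -0.0309 0 0 0 -5.77 120;-0.0172 -0.0309 0 0 0 -5.77 120;-0.0172 -0.0309 0 0 0 -5.77 120;-0.0172 -0.0309 0 0 0 -5.77 120;-0.0172 -0.0309 0 0 0 -5.77 120;-0.0172 -0.0309 0 0 0 -5.77 120;-0.0172 -0.0309 0 0 0 -5.77 120",
)

```text
time_s: 44.12
ee_pos: [0.4074, -0.2091, 0.197]
eef_rot: [3.141, 0.0, 1.994]
force: [0.1, -0.5, 0.3]
grip_width: 0.0499
grip_force: 0.0
```

>>> carry_out(
  motion="0 0 0 0 0 0 120;0 0 0 0 0 0 120",
)

```text
time_s: 44.28
ee_pos: [0.4079, -0.209, 0.1969]
eef_rot: [3.141, -0.0, 1.996]
force: [0.8, -0.2, 0.4]
grip_width: 0.0499
grip_force: 0.0
```

```bash
python3 - <<'E'
from h import *
o=ctrl.get_obs();print(o["time_s"],o["ee_pos"],np.degrees(o["eef_rot"]),(o["ee_pos"][:2]-MO)@MU,(o["ee_pos"][:2]-MO)@MV)
c=ctrl.camera("wrist");P=pts(c)
d=P[...,:2]-MO;X=d@MU;Y=d@MV;Z=P[...,2]
m=(Z>.055)&(Z<.07)&(abs(Y+.077)<.02)&(abs(X)<.025);print("handle",m.sum(),np.percentile(X[m],[2,98]) if m.sum() else '',np.percentile(Y[m],[2,98]) if m.sum() else '')
E
```

```text
44.2833 [ 0.40790034 -0.20898421  0.19689335] [ 1.79982977e+02 -1.65681244e-03  1.14383446e+02] -0.006121631888171473 -0.07633680948582527
handle 609 [-0.01604099  0.02181314] [-0.08218529 -0.0581604 ]
```

Aligned with the handle (v about -0.077 m). I'll descend, pinch and slide it shut.

>>> carry_out(
  motion="0 0 -0.0223 0 0 0 120;0 0 -0.0223 0 0 0 120;0 0 -0.0223 0 0 0 120;0 0 -0.0223 0 0 0 120;0 0 -0.0223 0 0 0 120;0 0 -0.0223 0 0 0 120;0 0 -0.0223 0 0 0 120;0 0 -0.0223 0 0 0 120;0 0 0 0 0 0 120;0 0 0 0 0 0 240;0 0 0 0 0 0 240;0 0 0 0 0 0 240;0 0 0 0 0 0 240;0 0 0 0 0 0 240;0 0 0 0 0 0 240;0 0 0 0 0 0 240",
  grip_force=15,
)

```text
time_s: 45.67
ee_pos: [0.4086, -0.2083, 0.019]
eef_rot: [3.141, 0.001, 1.999]
force: [-0.3, 1.1, 5.9]
grip_width: 0.0142
grip_force: 15.0
```

>>> carry_out(
  motion="0.0033 0.0015 0 0 0 0 240;0.0033 0.0015 0 0 0 0 240;0.0033 0.0015 0 0 0 0 240;0.0033 0.0015 0 0 0 0 240;0.0033 0.0015 0 0 0 0 240;0.0033 0.0015 0 0 0 0 240;0.0033 0.0015 0 0 0 0 240;0.002 0.0009 0 0 0 0 240;0 0 0 0 0 0 240;0 0 0 0 0 0 240",
)

```text
time_s: 46.5
ee_pos: [0.4332, -0.1971, 0.0189]
eef_rot: [-3.141, 0.0, 1.999]
force: [-6.3, -1.2, 8.9]
grip_width: 0.0136
grip_force: 15.0
```

>>> carry_out(
  motion="0.001 0.0005 0 0 0 0 240;0 0 0 0 0 0 240",
)

```text
time_s: 46.67
ee_pos: [0.4332, -0.197, 0.0189]
eef_rot: [-3.139, -0.001, 1.999]
force: [-15.9, -5.7, 13.9]
grip_width: 0.014
grip_force: 15.0
```

At the stop. I'll release, retreat to a clear spot and make a final check.

>>> carry_out(
  motion="0 0 0 0 0 0 120;0 0 0 0 0 0 120;0 0 0 0 0 0 120;0 0 0.03 0 0 0 120;0 0 0.03 0 0 0 120;0 0 0.03 0 0 0 120;0 0 0.03 0 0 0 120;0 0 0.03 0 0 0 120;0 0 0.03 0 0 0 120;0 0.03 0.02 0 0 6 120;0 0.03 0.02 0 0 6 120;0 0.03 0.02 0 0 6 120;0.005 0.03 0.02 0 0 6 120;0.005 0.03 0.02 0 0 6 120;0.005 0.03 0 0 0 6 120;0.005 0.03 0 0 0 6 120;0.005 0.03 0 0 0 6 120;0.005 0.03 0 0 0 6 120;0.005 0.03 0 0 0 6 120",
)

```text
time_s: 48.25
ee_pos: [0.4694, 0.1054, 0.2985]
eef_rot: [3.141, 0.0, 3.051]
force: [0.7, -0.8, -0.1]
grip_width: 0.0497
grip_force: 0.0
```

```bash
python3 - <<'E'
from h import *
c=ctrl.camera("wrist");P=pts(c);rackview(P)
d=P[...,:2]-RO;X=d@RU;Y=d@RV;Z=P[...,2]
m=(Z>.095)&(Z<.106)&(abs(Y)<.025)&(X>.02)&(X<.08);print("khandle",m.sum(),np.percentile(Y[m],[2,98]) if m.sum() else '')
d=P[...,:2]-MO;X=d@MU;Y=d@MV;m=(Z>.055)&(Z<.07)&(abs(Y+.06)<.03)&(X<-.0)&(X>-.03);print("bhandle",m.sum(),np.percentile(Y[m],[2,98]) if m.sum() else '')
cv2.imwrite("pics/w6.png",c["pixels"][...,::-1])
E
```

```text
gap 0 box (np.int64(606), array([-0.0302,  0.0293]), array([-0.0122,  0.0126]), np.float64(0.0492)) tab (np.int64(230), array([-0.0748, -0.0433]), array([-0.0065,  0.0069]), np.float64(0.0391))
   blanks L edge max -0.0142 R min 0.0129
gap 1 box (np.int64(367), array([-0.0307,  0.0282]), array([-0.0119,  0.0055]), np.float64(0.0493)) tab (np.int64(235), array([-0.0751, -0.0431]), array([-0.006 ,  0.0071]), np.float64(0.0392))
   blanks L edge max -0.0126 R min None
gap 2 box (np.int64(598), array([-0.0306,  0.0244]), array([-0.0111,  0.0136]), np.float64(0.0492)) tab (np.int64(249), array([-0.0751, -0.0435]), array([-0.0058,  0.0076]), np.float64(0.0392))
   blanks L edge max -0.0115 R min 0.0146
gap 3 box (np.int64(657), array([-0.0309,  0.0285]), array([-0.0119,  0.0129]), np.float64(0.0493)) tab (np.int64(267), array([-0.0753, -0.0432]), array([-0.0064,  0.0071]), np.float64(0.0392))
   blanks L edge max -0.0116 R min 0.0151
khandle 0 
bhandle 192 [-0.05505989 -0.04134229]
```

View pics/w6.png

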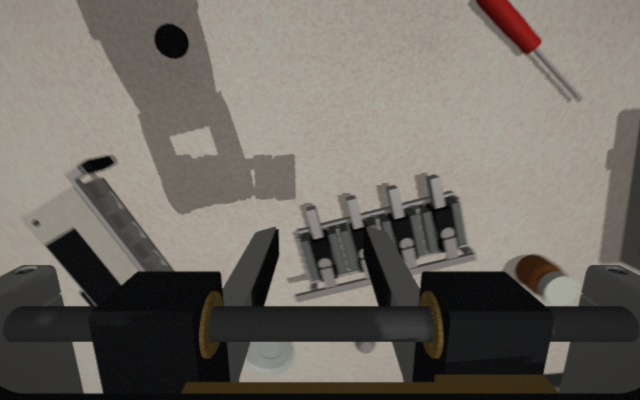

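The final picture shows four tabs over the lip at (313,220), (354,210), (395,200) and (436,190), and keeper teeth over every box. The bar handle is at (97,164), shut.

```bash
python3 -c "
from station import ctrl
print(ctrl.hand_in())"
```

```text
the job is handed in; nothing more can be done
None
```

All four cassettes stand on the rack floor with their tabs over the lip, the blanks are still standing in place, both bars are shut to their stops, and the job is handed in at about 48 s of robot time; the hand-in gave no verdict.

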